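# Clip the three-armed plate onto the decorating turntable

## Task

Get the turntable ready for decorating the chocolate apples: take the three-armed plate by its hub, set it on the white turntable base with one arm over each of the three balls, and push it down between the orange clips until their springs pull it fully home and level. Let go of it and leave the round and the four-armed plate where they are.

Things in the scene. Friction and masses are not known exactly. Their poses are not given: they have to be found in the camera images.
- turntable: fixed white round base, 166 mm dia, 24 high; origin centre of underside, z up. 3 steel balls (24 mm, tops at 44) at radius 48, at 0/120/240 deg from its x; outside each an orange spring clip (roller at radius 73, height 59; flared to height 94). Plate pushed down (5-20 N, more than its weight) spreads the clips; they then pull it down. Home: arms over balls, hub centre on axis, 83 mm above origin
- three_arm_hub (a point): the right plate, 0.2-0.33 kg: aluminium, 3 arms 42 mm wide, 72 mm from centre to end, at 0/120/240 deg from the point's x, top face 24 mm above the counter; a V groove (36 wide, 18 deep) under each fits any ball. Upright round teal hub, 34 mm dia, 56 tall (24 to 80 mm above the counter). Site: hub centre, half-way up, 52 mm above the plate's underside; z up
- round_hub (a point): plate of another stand: aluminium round disc, 136 mm dia, top face 24 mm above the counter. Hub as on the three-armed plate; point at the hub's centre, 52 mm above the counter.
- four_arm_hub (a point): plate of another stand: aluminium cross, 4 arms 26 mm wide, 70 mm from centre to end, top face 24 mm above the counter. Hub as on the three-armed plate; point at the hub's centre, 52 mm above the counter.
Not all that is in view belongs to the job. Leave any brown or yellow look-alike of the part that bears three_arm_hub alone.

How it is judged (in metres and radians):
At the end, for the whole second after the job is handed in: The three-armed plate is home on the balls and under the clips: hub centre within 10 mm of the turntable's axis and 79.5 to 86.5 mm above the turntable's underside, tilted less than 4 degrees; the other two plates are within 40 mm of where they were (horizontal distance between three_arm_hub and turntable below 0.01 m and z of three_arm_hub in the frame of turntable between 0.0795 and 0.0865 m and angle between three_arm_hub's own z axis and vertical below 0.07 rad and distance of each of round_hub, four_arm_hub from where it was at the start of the episode below 0.04 m); the robot touches nothing.
It fails at once if another plate is moved more than 40 mm from its place (distance of any of round_hub, four_arm_hub from where it was at the start of the episode above 0.04 m).
It also fails if it takes over 38 s, if anything falls off the work surface, if the arm or the gripper's body presses on something with over 40 N, if the wrist force passes 120 N, or if a joint passes its speed limit or range.

## Robot

A 6-joint arm with a two-finger parallel gripper is mounted at the origin on the work surface. World frame = base frame: x ahead of the robot, y to its left, z up, the work surface at z = 0. Lengths are in mm, angles in degrees, forces in N, time in s.
With the tool pointing down it reaches from about 350 to 850 mm from the base axis. Payload 8.1 kg.
Tool frame: the origin (TCP) lies between the finger pads; the fingertips stand 22 mm ahead of it and the grasp point (between the pads) lies 3 mm ahead of it (r.nose_length is the z of the fingertips in the tool frame, in mm); z points along the fingers, x is the direction in which the jaws open and shut, and the axes are right-handed (so a half turn about z gives the same grasp; the last joint's range is limited). The gripper opens to 85 mm and grips with 20 to 120 N. Pads are 22 mm wide; open, the fingers measure 114 mm over their backs; the gripper's body (76 mm by 85 mm) begins 54 mm behind the grasp point. The pads swing forward as they close: fully open they stand 13 mm farther back than shut.
Start: joints at [-75.653, 7.471, 85.268, -0, 87.261, -4.893], TCP at [197.735, -566.486, 253.292] pointing down, gripper open.
Joint ranges: [-169.43, 169.43], [-51.17, 129.36], [1.28, 143.12], [-76.62, 256.62], [0, 156.53], [-152.29, 152.29]. Speed limits (degrees/s): [136.94, 136.94, 159.86, 180, 180, 180].

## Interface

Orientations are given as [roll, pitch, yaw] about the fixed x, y, z axes, in that order (R = Rz(yaw) Ry(pitch) Rx(roll)).
In Python, from bench import r gives the robot as it stands.
- The arm moves only by the shell command python3 -m jog 'ROWS' [FORCE]. ROWS is JSON, a list of rows, each a list of 5 numbers: the shift along the tool's x, y, z in m, then the turn about the tool's z in degrees, then the opening in per cent of the stroke, from 0 (shut) to 100 (fully open). A call has 1 to 8 rows; each row is the pose to reach, as a shift and turn from the pose measured when the call began, along the tool's axes at that moment; what a row does not reach only later rows make up. A row lasts 1/10 s, in which the tool goes at most 50 mm and 8.59 degrees, less where a joint would pass 70% of its speed; a pose out of reach is approached as far as the arm can. A call with a gripper value outside its range is refused whole. The fingers move at their own pace and stop on an object; FORCE is the grip in N (left out, the last holds). Time passes only in rows, so rows that repeat a pose let the fingers close. It gives the time, the measured TCP pose, the force and the opening at its end, in the units of the state.
- r.sense(): the state, without advancing time (a new reading comes with each control period).
- r.snapshot(name): name is "side" or "top" or "wrist"; returns a dict with "image" (420x560x3 uint8, red, green, blue), "K" (3x3 intrinsics, pixels), "T" (4x4, takes a point from camera to world coordinates); the wrist camera has in their place "tool_from_camera" (4x4, takes a point from camera to tool coordinates, whose origin is the TCP and whose axes are the tool frame's). Camera axes: x right, y down, z forward; pixel columns grow to the right and rows downward; lengths in mm; the calibration is good to about 2 mm. A picture is of the moment at which its call begins: read the wrist's pose just before it. There is no depth.
- r.hand_in(): hands the job in, once; it reports no verdict.
Trained networks look in a picture, given as the dict that the camera call returned (one of the last four; its "shot" number tells which), for a name from the list of things; names that differ only in an ending like _2 or _b are one class to them, and where a whole thing is asked for, a point or a joint stands for the part that bears it (a point fixed in the world has none). Each returns a list of dicts, best first, with "conf" (0 to 1); they miss things now and then, are a little off and sometimes report something else, mostly with a low value. They report only what shows in the picture. A call takes as long as a camera call. They do not tell look-alikes from the thing itself.
- r.search_frame(picture, label): "bbox" ([left, top, right, bottom] in pixels, round what is visible of it).
- r.pinpoint(picture, label): "uv" ([column, row] in pixels: a listed point, or the origin of a listed thing).
The state is a dict: "time": time; "joint_pos": joint angles; "qd": joint speeds; "joint_efforts": joint torques, N m; "tool_pos": TCP position; "tcp_rot": TCP orientation; "ft_force": force on the tool from outside, world axes, zero at the start; "wrist_torque": the same for the moment, N m; "finger_gap": finger opening in mm.
Only numpy, scipy, OpenCV 4.12 (cv2) and the standard library are available. Lean on these libraries where they do the work, as an engineer would, in place of code of your own. Each camera call takes 0.05 s, during which the arm holds its last target. There are 200 camera calls.

## Working session

There is one attempt and no reset: what is moved stays moved. The work goes in short steps, Python scripts to look and compute and a shell command to move; the robot and the scene stay as the last step left them, time stands still between calls to the robot, and variables do not carry over. Pictures are saved under pics/ and viewed, about 8 in all and at most 12, crops included, and the job is handed in when it is done.

```bash
ls; mkdir -p pics; cat > h.py <<'E'
import numpy as np,cv2
from scipy.spatial.transform import Rotation as R
from bench import r
def toolT(s):
    T=np.eye(4);T[:3,:3]=R.from_euler('xyz',s['tcp_rot'],degrees=True).as_matrix();T[:3,3]=s['tool_pos'];return T
def snap(n):
    s=r.sense();p=r.snapshot(n)
    if n=='wrist': p['T']=toolT(s)@p['tool_from_camera']
    return p
def back(p,uv,z):
    d=p['T'][:3,:3]@np.linalg.inv(p['K'])@np.array([uv[0],uv[1],1.]);o=p['T'][:3,3]
    return o+d*(z-o[2])/d[2]
def proj(p,X):
    X=np.atleast_2d(X);c=(X-p['T'][:3,3])@p['T'][:3,:3];q=c@p['K'].T;return q[:,:2]/q[:,2:]
def save(p,name): cv2.imwrite('pics/'+name,p['image'][:,:,::-1])
E
python3 - <<'E'
from h import *
print({k:np.round(v,2) for k,v in r.sense().items()})
ims=[]
for c in ['top','side']:
    p=snap(c);save(p,c+'0.png')
    print(c,np.round(p['T'],2).tolist())
    for l,z in [('turntable',0),('three_arm_hub',52),('round_hub',52),('four_arm_hub',52)]:
        for d in r.pinpoint(p,l)[:3]: print(l,np.round(d['uv'],1),round(d['conf'],2),np.round(back(p,d['uv'],z),1))
        for d in r.search_frame(p,l)[:3]: print('   box',np.round(d['bbox']),round(d['conf'],2))
E
```

```text
pics
{'time': np.float64(0.0), 'joint_pos': array([-75.65,   7.52,  85.33,   0.  ,  87.26,  -4.89]), 'qd': array([ 0.01, -0.08,  0.09, -0.05,  0.01, -0.08]), 'joint_efforts': array([-0.000e+00, -5.694e+01, -5.006e+01, -0.000e+00,  1.000e-02,
       -0.000e+00]), 'tool_pos': array([ 197.6 , -565.97,  252.21]), 'tcp_rot': array([-1.7999e+02,  1.1000e-01, -7.0760e+01]), 'ft_force': array([ 0.08, -0.84,  0.12]), 'wrist_torque': array([ 0.04,  0.03, -0.01]), 'finger_gap': np.float64(85.63)}
top [[0.03, -0.97, 0.23, 179.37], [-1.0, -0.03, 0.01, 199.18], [-0.01, -0.23, -0.97, 1362.73], [0.0, 0.0, 0.0, 1.0]]
turntable [411.5 203.5] 0.64 [ 544.7 -201.4    0. ]
   box [383. 173. 452. 236.] 0.75
three_arm_hub [246.1 241.5] 0.97 [401.6 303.6  52. ]
three_arm_hub [197.8 279.5] 0.56 [286.8 437.8  52. ]
   box [110. 228. 154. 277.] 0.98
   box [179. 263. 226. 306.] 0.69
round_hub [322.6 228.2] 0.65 [447.9  79.2  52. ]
   box [298. 209. 345. 248.] 0.6
four_arm_hub [286.3 164.7] 0.8 [642.9 191.4  52. ]
four_arm_hub [323.9 228.7] 0.51 [446.5  75.4  52. ]
   box [264. 147. 312. 190.] 0.6
side [[-0.79, -0.45, 0.41, -149.41], [-0.61, 0.58, -0.54, 1033.03], [0.01, -0.67, -0.74, 1222.73], [0.0, 0.0, 0.0, 1.0]]
turntable [341.1 149.6] 0.82 [ 541.9 -199.5    0. ]
three_arm_hub [293.3 297.8] 0.97 [283.5 428.4  52. ]
three_arm_hub [209.  342.4] 0.91 [371.  660.2  52. ]
   box [179. 325. 235. 380.] 0.98
   box [266. 281. 321. 325.] 0.87
   box [261. 235. 312. 273.] 0.57
round_hub [316.7 193.8] 0.66 [456.5  76.9  52. ]
   box [295. 184. 337. 217.] 0.59
four_arm_hub [253.2 188.9] 0.6 [628.7 183.8  52. ]
   box [235. 179. 272. 213.] 0.89
```

```bash
python3 - <<'E'
import cv2,numpy as np
a=cv2.imread('pics/top0.png')[130:320,90:470]
cv2.imwrite('pics/a.png',cv2.resize(a,None,fx=2.1,fy=2.1,interpolation=cv2.INTER_CUBIC))
a=cv2.imread('pics/side0.png')[110:400,160:440]
cv2.imwrite('pics/b.png',cv2.resize(a,None,fx=2,fy=2,interpolation=cv2.INTER_CUBIC))
E
```

```text
(no output)
```

View pics/a.png

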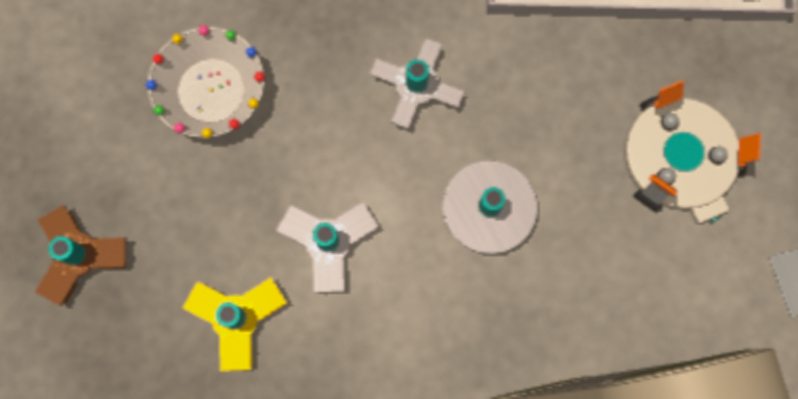

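View pics/b.png

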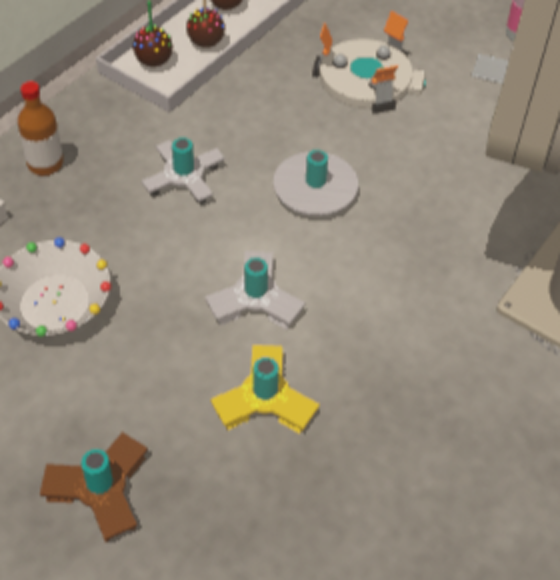

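The top view shows the aluminium three-armed plate at about (245,243) in the full picture. The yellow and brown look-alikes are at (199,280) and (120,249). The turntable is at about (413,202), with clips at roughly 0/120/240° around it. I'll move above the turntable first and look with the wrist camera.

```bash
cat >> h.py <<'E'
def delta(X,yaw=None):
    "tool-axis shift (m) and turn (deg) to world TCP X, yaw"
    s=r.sense();T=toolT(s);d=T[:3,:3].T@(np.array(X)-T[:3,3])/1000
    t=None if yaw is None else (s['tcp_rot'][2]-yaw+180)%360-180
    return np.round(d,4),t,np.round(s['joint_pos'],1)
E
python3 - <<'E'
from h import *
p=snap('wrist');save(p,'w0.png');print(np.round(p['tool_from_camera'],2).tolist(),p['K'].tolist())
print(delta([500,-230,330]))
E
```

```text
[[1.0, -0.0, -0.0, -0.38], [0.0, 0.95, 0.3, -77.73], [0.0, -0.3, 0.95, -120.63], [0.0, 0.0, 0.0, 1.0]] [[353.59915845422097, 0.0, 275.564576728345], [0.0, 353.59915845422097, 208.56754539945018], [0.0, 0.0, 1.0]]
(array([-0.2181, -0.3963, -0.0767]), None, array([-75.7,   7.5,  85.3,   0. ,  87.3,  -4.9]))
```

```bash
python3 -m jog '[[-0.027,-0.045,-0.01,0,100],[-0.054,-0.09,-0.02,0,100],[-0.081,-0.135,-0.03,0,100],[-0.108,-0.18,-0.04,0,100],[-0.135,-0.225,-0.05,0,100],[-0.162,-0.27,-0.06,0,100],[-0.189,-0.315,-0.07,0,100],[-0.216,-0.36,-0.08,0,100]]'; python3 - <<'E'
from h import *
print(delta([597,-183,330]))
E
```

```text
time: 1.75
tool_pos: [450.2, -262.8, 328.9]
tcp_rot: [-180.0, -0.0, -70.8]
ft_force: [1.2, -1.6, -0.7]
finger_gap: 85.5
(array([-0.027 , -0.1649, -0.0011]), None, array([-35.9,  -5.9,  91. ,  -0. ,  94.9,  34.9]))
```

```bash
python3 -m jog '[[-0.008,-0.045,0,0,100],[-0.015,-0.09,0,0,100],[-0.022,-0.13,0,0,100],[-0.027,-0.165,0,0,100],[-0.027,-0.165,0,0,100],[-0.027,-0.165,0,0,100]]'; python3 - <<'E'
from h import *
p=snap('wrist');save(p,'w1.png')
for d in r.pinpoint(p,'turntable')[:2]: print(d['uv'],d['conf'],back(p,d['uv'],0))
hsv=cv2.cvtColor(p['image'],cv2.COLOR_RGB2HSV)
for n,lo,hi,z in [('teal',(75,90,60),(95,255,255),24),('orange',(5,150,120),(18,255,255),80)]:
    m=cv2.inRange(hsv,lo,hi)
    k,_,st,c=cv2.connectedComponentsWithStats(m)
    for i in range(1,k):
        if st[i,4]>150: print(n,st[i].tolist(),np.round(c[i],1),np.round(back(p,c[i],z),1))
E
```

```text
time: 2.35
tool_pos: [597.3, -182.5, 328.3]
tcp_rot: [180.0, -0.0, -70.7]
ft_force: [0.2, -0.5, 0.2]
finger_gap: 85.7
[277.2, 208.6] 0.71 [ 536.8634772  -205.06601099    0.        ]
teal [255, 188, 48, 46, 1680] [278.5 210.5] [ 542.2 -204.9   24. ]
teal [0, 192, 57, 40, 1160] [ 29.3 209. ] [440.3  92.6  24. ]
teal [491, 294, 66, 46, 1500] [515.8 313.7] [ 509.  -566.4   24. ]
orange [254, 150, 39, 15, 446] [272.8 157.6] [ 612.  -173.5   80. ]
orange [207, 238, 36, 46, 855] [224.7 260.4] [ 481.9 -160.1   80. ]
```

View pics/w1.png

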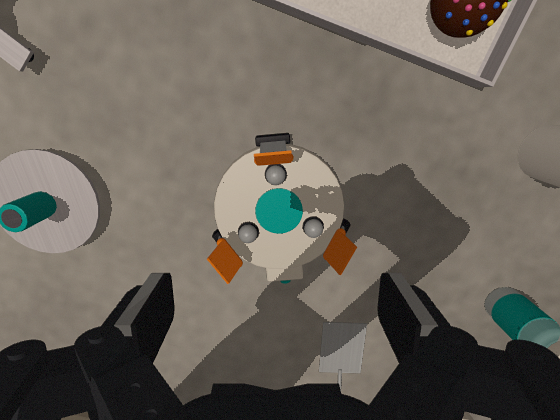

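The wrist view shows the turntable's balls near (275,174), (313,228) and (248,233), with a teal disc at the centre (278,210). I'll fit the ball triangle.

```bash
cat > /tmp/t.py <<'E'
from h import *
from scipy.optimize import least_squares
s=r.sense();p=snap('wrist')
g=cv2.cvtColor(p['image'],cv2.COLOR_RGB2GRAY)
G=cv2.resize(g[140:280,200:360],None,fx=4,fy=4,interpolation=cv2.INTER_CUBIC)
c=cv2.HoughCircles(G,cv2.HOUGH_GRADIENT,1,80,param1=120,param2=14,minRadius=34,maxRadius=52)[0]
c=np.c_[(c[:,:2]+.5)/4-.5+[200,140],c[:,2]/4]
b=[]
for q in [(275,174),(313,228),(248,233)]:
    i=np.argmin(np.hypot(*(c[:,:2]-q).T));print(np.round(c[i],1));b.append(c[i,:2])
b=np.array(b)
print([np.round(back(p,q,32),1) for q in b])
def pts(v):
    a=np.radians(v[2]+np.array([0,-120,-240]));return np.c_[v[0]+48*np.cos(a),v[1]+48*np.sin(a),0*a+32]
best=least_squares(lambda v:(proj(p,pts(v))-b).ravel(),[542,-205,20])
for st in (20,): print(np.round(best.x,2),np.round(best.fun,2))
E
python3 /tmp/t.py
python3 - <<'E'
from h import *
# target hover above plate
print(delta([401+20,303,330]))
E
```

```text
[274.5 173.   11.1]
[312.2 225.5  10.8]
[247.2 231.   10.8]
[array([ 586.9, -184.9,   32. ]), array([ 539. , -251.7,   32. ]), array([ 505.2, -176.8,   32. ])]
[ 543.65 -204.5    24.34] [-0.03 -0.44  0.35  0.21 -0.32  0.29]
(array([-0.5174,  0.0058, -0.0013]), None, array([-21.8,  10.1,  74.5,  -0. ,  95.3,  49. ]))
```

```bash
python3 -m jog '[[-0.045,0,0,0,100],[-0.09,-0.005,0,0,100],[-0.135,-0.01,0,0,100],[-0.18,-0.012,0,0,100],[-0.225,-0.015,0,0,100],[-0.27,-0.018,0,0,100],[-0.315,-0.02,0,0,100],[-0.36,-0.022,0,0,100]]';python3 -m jog '[[-0.045,-0.003,0,0,100],[-0.09,-0.005,0,0,100],[-0.135,-0.008,0,0,100],[-0.163,-0.008,0,0,100],[-0.163,-0.008,0,0,100],[-0.163,-0.008,0,0,100]]'; python3 - <<'E'
from h import *
p=snap('wrist');save(p,'w2.png')
for d in r.pinpoint(p,'three_arm_hub')[:3]: print(d['uv'],d['conf'],back(p,d['uv'],52))
print(r.sense()['joint_pos'])
E
```

```text
time: 3.3
tool_pos: [498.0, 163.9, 329.6]
tcp_rot: [-179.9, -0.1, -70.9]
ft_force: [0.7, 0.3, -0.6]
finger_gap: 85.3
time: 3.9
tool_pos: [452.3, 320.0, 329.8]
tcp_rot: [-179.8, -0.1, -70.9]
ft_force: [0.2, -0.3, 0.3]
finger_gap: 85.3
[270.9, 216.7] 0.98 [395.89971019 306.75543712  52.        ]
[141.7, 266.1] 0.74 [282.08405462 437.8205494   52.        ]
[ 29.95843549  -0.8801614   86.03011534  -0.1323471   94.71772201
 100.97682966]
```

View pics/w2.png

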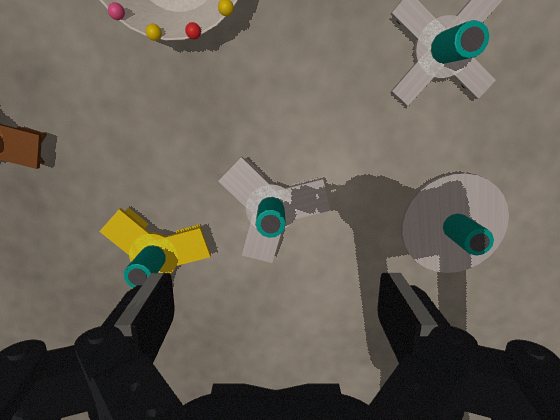

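```bash
cat > /tmp/f.py <<'E'
from h import *
from scipy.optimize import least_squares
s=r.sense();p=snap('wrist');im=p['image']
C=np.array([(243,157),(219,181),(324,179),(329,210),(243,257),(272,262)],float)
def corners(v,z=24):
    o=[]
    for k in range(3):
        for sg in (1,-1):
            a=np.radians(v[2]+120*k);o.append([v[0]+72*np.cos(a)-sg*21*np.sin(a),v[1]+72*np.sin(a)+sg*21*np.cos(a),z])
    return np.array(o)
hsv=cv2.cvtColor(im,cv2.COLOR_RGB2HSV);m=cv2.inRange(hsv,(75,90,40),(95,255,255))
k,l,st,c=cv2.connectedComponentsWithStats(m)
for i in range(1,k):
    if st[i,4]>300: print('teal',st[i].tolist(),np.round(c[i],1),np.round(back(p,c[i],52),1))
def f(v):
    P=proj(p,corners(v));return np.array([np.min(np.hypot(*(P-c).T)) for c in C])
best=min((least_squares(f,[396,306,y]) for y in range(0,120,15)),key=lambda b:b.cost)
v=best.x;print(np.round(v,1),np.round(best.fun,1))
o=im.copy()
P=proj(p,corners(v))
for q in P: cv2.circle(o,tuple(np.round(q).astype(int)),1,(255,0,0),-1)
th=np.linspace(0,2*np.pi,40)
for q in proj(p,np.c_[v[0]+17*np.cos(th),v[1]+17*np.sin(th),0*th+80]): cv2.circle(o,tuple(np.round(q).astype(int)),0,(255,0,255),-1)
cv2.imwrite('pics/ov.png',cv2.resize(o[140:280,200:350],None,fx=4,fy=4)[:,:,::-1])
for d in (30,90,150,-30,-90): print(d,v[2]+d,delta([v[0],v[1],130],v[2]+d)[:2])
E
python3 /tmp/f.py
```

```text
teal [430, 20, 58, 43, 1344] [455.3  42.9] [637.1 186.9  52. ]
teal [255, 197, 30, 41, 690] [269.7 214.8] [398.3 308.2  52. ]
teal [442, 213, 51, 42, 1088] [464.5 231.8] [453.9  78.9  52. ]
teal [123, 246, 42, 42, 813] [145.4 262.7] [289. 434.  52.]
[397.3 305.6  63.6] [1.  0.5 0.3 2.  1.9 1.3]
30 93.64335511669233 (array([-0.0057,  0.0575,  0.1995]), np.float64(-164.6928493584241))
90 153.64335511669233 (array([-0.0057,  0.0575,  0.1995]), np.float64(135.3071506415759))
150 213.64335511669233 (array([-0.0057,  0.0575,  0.1995]), np.float64(75.3071506415759))
-30 33.64335511669234 (array([-0.0057,  0.0575,  0.1995]), np.float64(-104.6928493584241))
-90 -26.35664488330766 (array([-0.0057,  0.0575,  0.1995]), np.float64(-44.6928493584241))
```

View pics/ov.png

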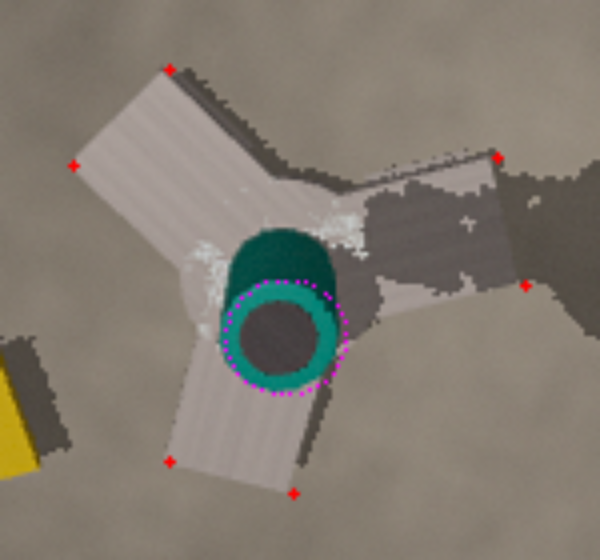

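The overlay fits the aluminium plate: hub at about (397.5, 306.5) and arms at 63.6° mod 120. I'll grasp with the jaws at yaw −86.4, 30° off the arms.

```bash
python3 -m jog '[[-0.003,0.025,0.02,6,100],[-0.0065,0.057,0.05,12,100],[-0.0065,0.057,0.09,15.5,100],[-0.0065,0.057,0.12,15.5,100],[-0.0065,0.057,0.15,15.5,100],[-0.0065,0.057,0.15,15.5,100]]'; python3 - <<'E'
from h import *
p=snap('wrist');save(p,'w3.png')
print(delta([397.5,306.5,61],-86.4))
for d in r.pinpoint(p,'three_arm_hub')[:2]: print(d['uv'],d['conf'],back(p,d['uv'],52))
hsv=cv2.cvtColor(p['image'],cv2.COLOR_RGB2HSV);m=cv2.inRange(hsv,(75,90,70),(95,255,255))
k,l,st,c=cv2.connectedComponentsWithStats(m)
for i in range(1,k):
    if st[i,4]>300: print('teal',st[i].tolist(),np.round(c[i],1))
th=np.linspace(0,2*np.pi,40);q=proj(p,np.c_[397.5+17*np.cos(th),306.5+17*np.sin(th),0*th+80]);print(q.min(0),q.max(0))
E
```

```text
time: 4.65
tool_pos: [395.3, 303.9, 175.0]
tcp_rot: [179.8, -0.3, -86.7]
ft_force: [-1.3, 0.5, -0.8]
finger_gap: 85.5
(array([-0.002 , -0.0012,  0.1168]), np.float64(-0.2524330030055353), array([ 3.180e+01, -5.200e+00,  1.061e+02, -1.000e-01,  7.920e+01,
        1.184e+02]))
[110.1, 329.3] 0.85 [285.25801362 431.97401489  52.        ]
teal [245, 179, 51, 63, 1134] [267.8 212.1]
[245.84078926 192.96585893] [298.52667791 242.67274252]
```

```bash
python3 -m jog '[[-0.002,-0.001,0.03,0,100],[-0.002,-0.001,0.065,0,100],[-0.002,-0.001,0.1,0,100],[-0.002,-0.001,0.117,0,100],[-0.002,-0.001,0.117,0,60],[-0.002,-0.001,0.117,0,30],[-0.002,-0.001,0.117,0,10],[-0.002,-0.001,0.117,0,10]]' 60;python3 -m jog '[[0,0,0,0,10],[0,0,0,0,10],[0,0,0,0,10]]'
```

```text
time: 5.55
tool_pos: [400.7, 308.7, 65.7]
tcp_rot: [-179.6, 0.0, -86.6]
ft_force: [-1.9, -1.9, 6.6]
finger_gap: 33.0
time: 5.85
tool_pos: [400.6, 308.7, 65.8]
tcp_rot: [-179.6, 0.0, -86.6]
ft_force: [0.7, 1.0, -0.8]
finger_gap: 32.7
```

```bash
python3 -m jog '[[0,0,-0.02,0,10],[0,0,-0.05,0,10],[0,0,-0.09,0,10],[0,0,-0.13,0,10],[0,0,-0.17,0,10],[0,0,-0.185,0,10],[0,0,-0.185,0,10],[0,0,-0.185,0,10]]';python3 - <<'E'
from h import *
p=snap('wrist');save(p,'w4.png');print(p['tool_from_camera'][:3,3])
print(delta([543.6,-204.5,250],-125.7))
for d in r.pinpoint(p,'three_arm_hub')[:2]:
    P=back(p,d['uv'],r.sense()['tool_pos'][2]-13.8); print(d['uv'],d['conf'],(np.linalg.inv(toolT(r.sense()))@np.r_[P,1])[:3])
E
```

```text
time: 6.65
tool_pos: [398.8, 308.1, 248.6]
tcp_rot: [-179.8, -0.0, -86.6]
ft_force: [-0.5, -0.2, -3.3]
finger_gap: 32.8
[  -0.53586754  -77.60405095 -120.62985234]
(array([ 0.52  , -0.1149, -0.0012]), np.float64(39.06006614996423), array([ 3.190e+01, -7.600e+00,  1.009e+02, -1.000e-01,  8.660e+01,
        1.186e+02]))
[276.7, 295.6] 0.84 [-0.60933388  4.44178483 13.79060562]
[142.5, 287.9] 0.56 [-58.68635546   0.63186032  13.69651735]
```

View pics/w4.png

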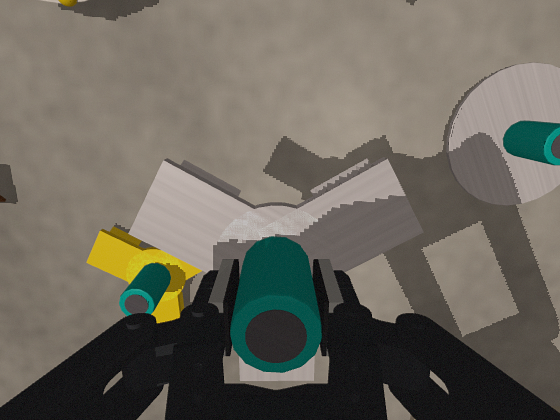

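```bash
cat > /tmp/g.py <<'E'
from h import *
from scipy.optimize import least_squares
p=snap('wrist');p['T']=p['tool_from_camera'];im=p['image']
C=np.array([(167,160),(130,238),(388,162),(424,232)],np.float32)
g=cv2.cvtColor(im,cv2.COLOR_RGB2GRAY)
C=cv2.cornerSubPix(g,C.reshape(-1,1,2).copy(),(4,4),(-1,-1),(3,30,.05)).reshape(-1,2);print(C)
def mod(v):
    o=[]
    for a,sg in ((-150,1),(-150,-1),(-30,-1),(-30,1)):
        a=np.radians(a+v[2]);o.append([72*np.cos(a)-sg*21*np.sin(a),72*np.sin(a)+sg*21*np.cos(a),0])
    Rm=R.from_euler('xy',v[4:6],degrees=True).as_matrix()
    return np.array(o)@Rm.T+[v[0],v[1],v[3]]
def pj(v):
    return proj(p,mod(v))
res=lambda v:(pj(v)-C).ravel()
b=least_squares(lambda v:np.r_[res([*v,0,0])],[0,2,0,42]);print('flat',np.round(b.x,2),np.round(b.fun,1))
b=least_squares(lambda v:np.r_[res([*v[:3],42,*v[3:]])],[0,2,0,0,0]);print('tilt,z42',np.round(b.x,2),np.round(b.fun,1))
E
python3 /tmp/g.py
```

```text
[[163.39151 159.57967]
 [130.      238.     ]
 [387.00818 158.3235 ]
 [423.28873 231.57214]]
flat [-0.11  4.69 -0.91 42.38] [-0.   2.5 -0.7 -2.4  0.1  0.1  0.6 -0.4]
tilt,z42 [ 0.19  4.73 -0.64 -1.14 -1.11] [ 0.9  2.2 -1.1 -1.8  0.   0.1  0.2 -0.7]
```

```bash
python3 -m jog '[[0.02,-0.005,0,2,10],[0.06,-0.013,0,5,10],[0.1,-0.022,0,8,10],[0.14,-0.031,0,11,10],[0.18,-0.04,0,14,10],[0.22,-0.049,0,17,10],[0.26,-0.058,0,20,10],[0.3,-0.067,0,23,10]]';python3 - <<'E'
from h import *
print(delta([547,-207,215],-126.4),r.sense()['finger_gap'])
E
```

```text
time: 7.6
tool_pos: [482.2, 10.6, 246.6]
tcp_rot: [180.0, -0.1, -109.8]
ft_force: [0.7, 0.2, -2.6]
finger_gap: 32.9
(array([ 0.1828, -0.1346,  0.0318]), np.float64(16.634233570188826), array([-4.800e+00, -1.090e+01,  1.039e+02, -1.000e-01,  8.690e+01,
        1.050e+02])) 32.866568872801885
```

```bash
python3 -m jog '[[0.035,-0.025,0,3,10],[0.07,-0.05,0,6,10],[0.105,-0.077,0,9,10],[0.14,-0.103,0,12,10],[0.17,-0.124,0.01,15,10],[0.183,-0.135,0.02,16.6,10],[0.183,-0.135,0.025,16.6,10],[0.183,-0.135,0.025,16.6,10]]';python3 - <<'E'
from h import *
print(delta([547,-207,160],-126.4),r.sense()['finger_gap'])
p=snap('wrist');save(p,'w5.png')
p=snap('side');save(p,'s5.png')
E
```

```text
time: 8.4
tool_pos: [545.9, -206.8, 218.7]
tcp_rot: [179.7, -0.1, -126.4]
ft_force: [0.9, 0.3, -2.1]
finger_gap: 32.9
(array([-0.0006, -0.0013,  0.0587]), np.float64(0.015103986379415346), array([-2.570e+01,  6.300e+00,  9.020e+01, -1.000e-01,  8.380e+01,
        1.006e+02])) 32.892792866626976
```

View pics/w5.png

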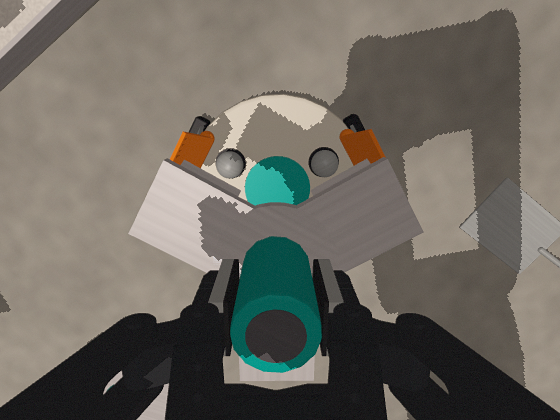

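The plate is held over the turntable, with balls visible at (230,163) and (324,162). I'll measure plate and balls in the same picture so calibration errors cancel.

```bash
cat > /tmp/k.py <<'E'
from h import *
from scipy.optimize import least_squares
p=snap('wrist');im=p['image'];g=cv2.cvtColor(im,cv2.COLOR_RGB2GRAY)
G=cv2.resize(g[130:200,200:360],None,fx=4,fy=4,interpolation=cv2.INTER_CUBIC)
c=cv2.HoughCircles(G,cv2.HOUGH_GRADIENT,1,80,param1=120,param2=14,minRadius=44,maxRadius=75)[0]
c=np.c_[(c[:,:2]+.5)/4-.5+[200,130],c[:,2]/4];b=[]
for q in [(230,163),(324,162)]:
    i=np.argmin(np.hypot(*(c[:,:2]-q).T));print(np.round(c[i],1));b.append(c[i,:2])
def pts(v):
    a=np.radians(v[2]+np.array([0,120]));return np.c_[v[0]+48*np.cos(a),v[1]+48*np.sin(a),0*a+32]
o=[least_squares(lambda v:(proj(p,pts(v))-b).ravel(),[543,-204,y]) for y in (24,144,264)]
o=min(o,key=lambda b:b.cost);print('table',np.round(o.x,2),np.round(o.fun,1))
T=toolT(r.sense())
h=T@[0,4.7,14.2,1];print('hub cam',np.round(h,1),'yaw',r.sense()['tcp_rot'][2]+150.9)
E
python3 /tmp/k.py
```

```text
[230.8 165.2  13.6]
[324.2 162.8  15.2]
table [ 582.04 -232.59   85.19] [-0.3  0.   0.3  0. ]
hub cam [ 543.4 -203.6  207.4    1. ] yaw 24.611535912115457
```

```bash
sed -i 's/def pts/b=b[::-1]\ndef pts/' /tmp/k.py; python3 /tmp/k.py
```

```text
[232.5 164.   15.2]
[324.5 163.2  15.2]
table [ 543.08 -205.86  264.13] [ 1.  0. -1.  0.]
hub cam [ 543.6 -203.6  207.9    1. ] yaw 24.619682231623372
```

```bash
python3 -m jog '[[0.0015,-0.001,0.015,0,10],[0.0015,-0.001,0.035,0,10],[0.0015,-0.001,0.055,0,10],[0.0015,-0.001,0.07,0,10],[0.0015,-0.001,0.075,0,10],[0.0015,-0.001,0.075,0,10]]' 100;python3 - <<'E'
from h import *
print(delta([545.7,-208.5,97],-126.5),r.sense()['wrist_torque'])
p=snap('side');save(p,'s6.png')
a=p['image'][90:240,250:440,::-1];cv2.imwrite('pics/s6c.png',cv2.resize(a,None,fx=4,fy=4,interpolation=cv2.INTER_CUBIC))
E
```

```text
time: 9.2
tool_pos: [546.8, -207.8, 146.0]
tcp_rot: [179.9, -0.1, -126.3]
ft_force: [-0.5, -0.3, -3.3]
finger_gap: 32.0
(array([0.0011, 0.0004, 0.049 ]), np.float64(0.23932844703904266), array([-2.580e+01,  9.500e+00,  9.440e+01, -1.000e-01,  7.610e+01,
        1.005e+02])) [-0.00253576 -0.03580429 -0.00408572]
```

View pics/s6c.png

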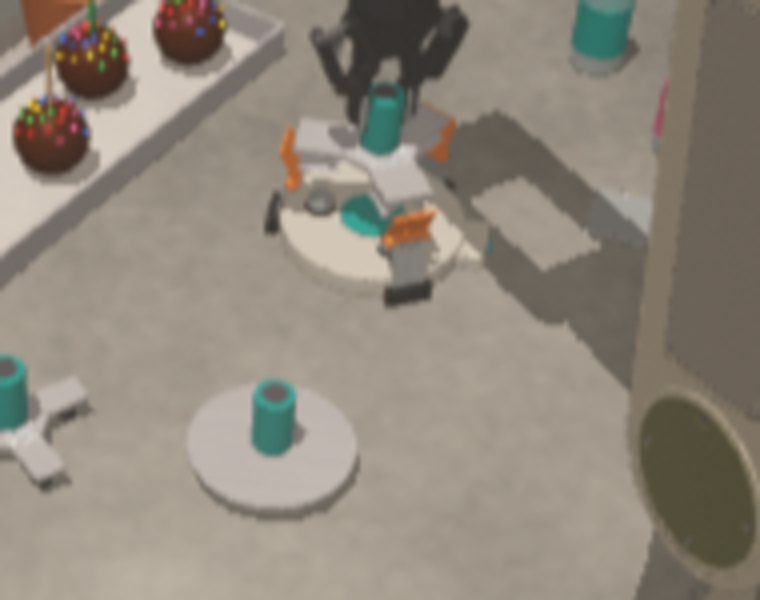

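The arms line up with the three clips. I'll descend further and watch the force.

```bash
python3 -m jog '[[0.001,0,0.006,0,10],[0.001,0,0.012,0,10],[0.001,0,0.018,0,10],[0.001,0,0.022,0,10],[0.001,0,0.022,0,10]]'
```

```text
time: 9.75
tool_pos: [546.0, -208.6, 124.0]
tcp_rot: [179.9, -0.1, -126.3]
ft_force: [-1.5, 0.2, -3.8]
finger_gap: 32.3
```

```bash
python3 -m jog '[[0,0,0.005,0,10],[0,0,0.01,0,10],[0,0,0.015,0,10],[0,0,0.015,0,10]]'
```

```text
time: 10.15
tool_pos: [547.2, -209.2, 109.9]
tcp_rot: [-179.9, -0.1, -126.3]
ft_force: [1.3, -0.9, 0.4]
finger_gap: 31.7
```

```bash
python3 -m jog '[[0,0,0.004,0,10],[0,0,0.008,0,10],[0,0,0.010,0,10],[0,0,0.010,0,10]]'
```

```text
time: 10.55
tool_pos: [546.2, -208.8, 98.1]
tcp_rot: [180.0, -0.1, -126.3]
ft_force: [0.3, -1.4, -8.6]
finger_gap: 31.9
```

```bash
python3 -m jog '[[0,0,0.003,0,10],[0,0,0.005,0,10],[0,0,0.005,0,10]]'; python3 - <<'E'
from h import *
s=r.sense();print(s['ft_force'],s['wrist_torque'],np.round((toolT(s)@[0,4.7,14.2,1])[:3],1))
E
```

```text
time: 10.85
tool_pos: [546.2, -208.6, 96.4]
tcp_rot: [179.9, -0.1, -126.2]
ft_force: [-15.9, 7.2, 27.3]
finger_gap: 32.2
[-15.87289009   7.18134732  27.25083592] [1.36507447 2.72669936 0.08235756] [ 542.4 -205.8   82.2]
```

Clips pulled the plate down (−8.6 N) and it then bottomed on the balls (+27 N) at a hub height of about 82 mm. Now I'll release it.

```bash
python3 -m jog '[[0,0,-0.002,0,10],[0,0,-0.002,0,60],[0,0,-0.002,0,65],[0,0,-0.002,0,65],[0,0,-0.002,0,65],[0,0,-0.002,0,65]]'
```

```text
time: 11.45
tool_pos: [546.4, -208.7, 98.7]
tcp_rot: [180.0, -0.1, -126.3]
ft_force: [0.5, -0.2, 1.1]
finger_gap: 55.6
```

```bash
python3 -m jog '[[0,0,-0.02,0,65],[0,0,-0.05,0,65],[0,0,-0.09,0,65],[0,0,-0.13,0,65],[0,0,-0.17,0,65],[0,0,-0.2,0,65],[0,0,-0.2,0,65],[0,0,-0.2,0,65]]';python3 -m jog '[[0,0.03,0,0,65],[0,0.06,0,0,65],[0,0.09,0,0,65],[0,0.1,0,0,65],[0,0.1,0,0,65]]';python3 - <<'E'
from h import *
p=snap('wrist');save(p,'w7.png');q=snap('side');save(q,'s7.png');t=snap('top')
for x in (p,q,t):
    for l,z in (('three_arm_hub',83),('round_hub',52),('four_arm_hub',52)):
        for d in r.pinpoint(x,l)[:2]: print(l,np.round(d['uv']),round(d['conf'],2),np.round(back(x,d['uv'],z),1))
a=cv2.resize(q['image'][100:200,280:400],(600,500),interpolation=cv2.INTER_CUBIC)
cv2.imwrite('pics/s7c.png',a[:,:,::-1])
E
```

```text
time: 12.25
tool_pos: [547.2, -208.8, 299.7]
tcp_rot: [-179.9, -0.1, -126.3]
ft_force: [0.0, 0.5, -1.3]
finger_gap: 55.4
time: 12.75
tool_pos: [465.7, -149.0, 298.5]
tcp_rot: [180.0, -0.1, -126.2]
ft_force: [0.2, -0.2, -0.4]
finger_gap: 55.4
three_arm_hub [277.  75.] 0.56 [ 542.2 -205.4   83. ]
round_hub [126. 296.] 0.57 [451.2  80.9  52. ]
three_arm_hub [207. 346.] 0.96 [353.5 679.5  83. ]
three_arm_hub [342. 131.] 0.77 [ 546.9 -200.5   83. ]
round_hub [318. 191.] 0.86 [458.2  64.7  52. ]
four_arm_hub [252. 189.] 0.8 [630.8 184.8  52. ]
four_arm_hub [341. 131.] 0.2 [ 568.2 -228.7   52. ]
three_arm_hub [200. 279.] 0.91 [284.7 426.9  83. ]
three_arm_hub [123. 249.] 0.82 [364.5 653.6  83. ]
round_hub [324. 228.] 0.74 [448.   74.8  52. ]
four_arm_hub [287. 165.] 0.6 [642.3 188.7  52. ]
```

View pics/s7c.png

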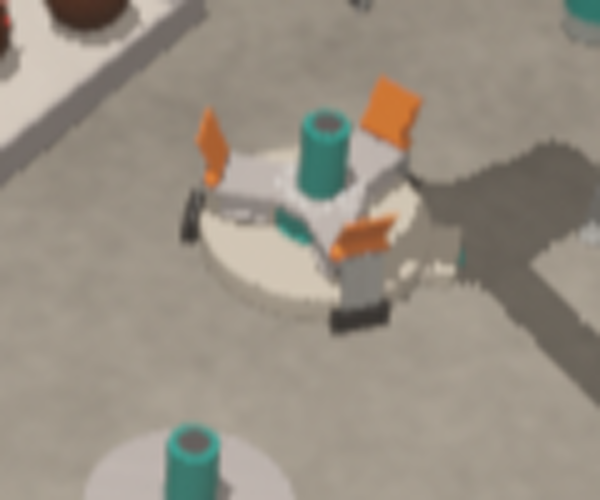

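View pics/w7.png

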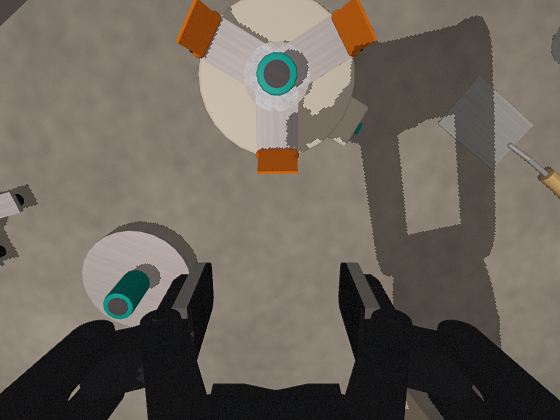

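```bash
python3 - <<'E'
from h import *
q=snap('side');p=snap('wrist')
for z in (105,111,117): print(z,back(q,(345.2,124.4),z).round(1),back(p,(277,73),z).round(1))
# levelness: arm end corners at top face z=55 predicted in side picture
print(r.sense()['ft_force'])
r.hand_in()
E
```

```text
105 [ 544.2 -212.4  105. ] [ 543.7 -207.   105. ]
111 [ 540.4 -205.7  111. ] [ 543.5 -206.8  111. ]
117 [ 536.7 -199.   117. ] [ 543.2 -206.5  117. ]
[-0.46623331  0.05000712 -0.80280022]
the job is handed in; nothing more can be done
```

I gripped the aluminium three-armed plate by its hub and set it on the turntable with one arm over each ball. I then pushed it down until the clips pulled it in, let go, backed the arm clear and handed the job in at about 13 s of the 38 s.

**Push-down:** the wrist force went to −8.6 N as the clips pulled the plate in. It then rose to +27 N as the plate bottomed on the balls, with the hub centre about 82 mm above the base's underside (home is 83 mm).

**Position:** the last wrist view puts the hub at about (543.5, −206.8) mm, and the turntable axis was measured at (543.6, −204.5) mm. That is about 2 mm off, against a 10 mm limit. In the wrist and side views, the hub top agrees with home height to about 1 mm; the calibration itself is only good to about 2 mm.

**Level:** the pictures show all three arms under the clips and the plate level by eye. I did not measure the tilt.

**Other plates:** the top camera puts the round and four-armed plates within about 5 mm of their first readings. In the side view the round plate read about 12 mm from before, which I put down to detector scatter, as the gripper never came near it.

**Disagreements:** in the last top view the network reported only the yellow and brown look-alikes as the three-armed hub and missed the placed plate. In the side view it ranked the brown one first. I never approached either look-alike.

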